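Pack the lift-out tool tray and lift it level out of its job box

ROBOT

A 6-joint arm with a two-finger parallel gripper is mounted at the origin on a cart in front of the work surface, level with it; the furniture and walls round the work are solid. World frame = base frame: x ahead of the robot, y to its left, z up, the work surface at z = 0. Lengths are in mm, angles in rad, forces in N, time in s.
With the tool pointing down it reaches from about 300 to 775 mm from the base axis. Payload 14.6 kg.
Tool frame: the origin (TCP) lies on the centre line of the jaws, within the pads' length; the fingertips stand 8 mm ahead of it and the grasp point (between the pads) lies 11 mm behind it; z points along the fingers, y is the line along which they close (so a half turn about z gives the same grasp; the last joint's range is limited). The gripper opens to 94 mm and grips with 3 to 60 N. Pads are 16 mm wide; open, the fingers measure 119 mm over their backs; the gripper's body (75 mm by 177 mm) begins 78 mm behind the grasp point.
Start: joints at [1.239, 0.3, 1.521, -0, 1.321, -0.067], TCP at [143.942, 530.82, 213.446] pointing down, gripper open.
Joint ranges: [-3.03, 3.03], [-0.79, 2.21], [0.23, 2.52], [-1.04, 4.18], [0, 3.07], [-2.55, 2.55]. Speed limits (rad/s): [2.22, 2.22, 2.57, 3.14, 3.14, 3.14].

INTERFACE

Orientations are given as [roll, pitch, yaw] about the fixed x, y, z axes, in that order (R = Rz(yaw) Ry(pitch) Rx(roll)).
In Python, from cell import manip gives the robot as it stands.
- The arm moves only by the tool jog_arm, never from a script. Its argument "rows" is one flat list of numbers, 7 for each row, row after row: the shift along the world's x, y, z in cm, then the turn, a rotation vector about the world's x, y, z in rad, then the closure, from 0 (fully open) to 1 (shut). In form: [dx, dy, dz, rx, ry, rz, fingers, dx, dy, dz, rx, ry, rz, fingers, ...]. A call has 1 to 20 rows; each row shifts and turns the commanded pose from where the row before left it; what a row does not reach is not made up. A row lasts 1/12 s, in which the tool goes at most 41.7 mm and 7.16 degrees, less where a joint would pass 70% of its speed; a pose out of reach is approached as far as the arm can. A call with a gripper value outside its range is refused whole. The fingers move at their own pace and stop on an object; "newtons" is the grip in N (left out, the last holds). Time passes only in rows, so rows that do not move let the fingers close. It gives the time, the measured TCP pose, the force, the opening and the grip force at its end, in the units of the state.
- manip.read_state(): the state, without advancing time (a new reading comes with each control period).
- manip.camera(name): name is "scene" or "top" or "wrist"; returns (picture, depth): 420x560x3 uint8, blue, green, red; 420x560 float32, mm along the optical axis (not along the pixel's ray), 0 where there is no reading.
- manip.camera_model(name): a dict with "K" (3x3 intrinsics, pixels), "R" (3x3) and "t" (3): a world point X has camera coordinates R X + t. Camera axes: x right, y down, z forward; pixel columns grow to the right and rows downward; lengths in mm; the calibration is good to about 2 mm. A picture is of the moment at which its call begins: read the wrist's pose just before it. camera_model takes no time and is no camera call; for the wrist camera it gives the pose at the moment of the call.
- manip.sign_off(): hands the job in; it is judged then, once.
The state is a dict: "clock": time; "joints": joint angles; "qd": joint speeds; "effort": joint torques, N m; "eef_pos": TCP position; "eef_rot": TCP orientation; "wrist_force": force on the tool from outside, world axes, zero at the start; "moment": the same for the moment, N m; "finger_gap": finger opening in mm; "finger_force": force on a finger pad.
Only numpy, scipy, OpenCV 4.12 (cv2) and the standard library are available. Lean on these libraries where they do the work, as an engineer would, in place of code of your own. Each camera call takes 0.05 s, during which the arm holds its last target. There are 200 camera calls.

TASK

Pack the tray for the next job while it sits in its green box: lay the yellow folding rule flat in the narrow bay and the spanner flat in the wide bay, setting each one down rather than dropping it, and let go of it. Then take the tray by its wooden handle, lift it up out of the box, keeping it level, and finish while still holding it, steady and level in the air with its underside about 10 cm above the box's rim and both tools lying in their bays. Leave the oil can, mallet, pincers and coach bolt where they are.

Things in the scene. Friction and masses are not known exactly. Their poses are not given: they have to be found in the camera images.
- job_box: open dark green steel box that stands fixed on the bench, 209 x 249 mm outside (x, y), 80 mm high, walls 4 mm; its well is 201 x 241 mm. Two ledges inside its long walls, 52 mm above the bench, carry the tray. Origin: centre of the underside, on the bench; long side along its y, z up. A hand grinder, up to 240 mm high, is clamped to the bench's front left corner near x 0.36, y 0.47
- box_rim (a point): middle of the box's mouth, level with its rim, 80 mm above the bench; axes as the box's
- tool_tray: loose wooden tray seated in the box with 2.5 mm play, 196 x 236 mm (x, y), 0.36 kg, walls 26 mm high, floor 5 mm. Origin: centre of underside, 52 mm above the bench while seated; axes then as the box's, z up. A board along y halves it. In each half, 14 mm high fillers at both ends form a bay; the middle 90 mm of its length is open over 87 mm width for the fingers. It balances at mid-handle
- tray_handle (a point): middle of the tray's handle: a level brown wooden bar along the tray's y, 14 mm thick (x), 22 mm high, 142 mm long, held up by two posts at y = +-62 mm; the point is the bar's centre, 55 mm above the tray's underside (107 mm above the bench while seated; bar top 118 mm)
- rule_bay (a point): floor centre of the narrow bay, 50 mm to the tray's +x side, 5 mm above the tray's underside (57 mm above the bench while seated). Bay 30 mm wide (x), 174 mm long (y), 14 mm deep; axes as the tray's
- spanner_bay (a point): floor centre of the wide bay, 50 mm to the tray's -x side, 5 mm above the tray's underside (57 mm above the bench while seated). Bay 48 mm wide (x), 184 mm long (y), 14 mm deep; axes as the tray's
- folding_rule: yellow folded boxwood rule with brass ends, 16 x 158 x 11 mm (x, y, z), about 0.06 kg, lying flat on the bench. Origin: centre of its underside; y along its length, z up. Either way round is right in the bay
- spanner: grey open-ended steel spanner, 34 x 167 x 7 mm (x, y, z), about 0.14 kg, lying flat on the bench; its shank, through the middle, is 15 mm wide or less. Origin: centre of its underside; y along its length, z up. Either way round is right in the bay
- oil_can: bystander: small grey oil can with a long spout, 76 x 84 x 151 mm, standing behind the box, at the back left; origin under its centre
- mallet: bystander: wooden mallet, 101 x 231 x 61 mm, lying at the back; origin under its centre
- pincers: bystander: rusty pincers, 44 x 151 x 14 mm, lying at the front right; origin under their centre
- coach_bolt: bystander: steel bolt with its nut, 21 x 75 x 21 mm, lying at the right; origin under its centre
Not all that is in view belongs to the job. Of the things that look like the folding_rule, the larger one is meant. Of the things that look like the spanner, the larger one is meant.

How it is judged (in metres and radians):
On the way:
1. both tools lie flat in their bays, let go, with the tray still seated in the box (x of folding_rule in the frame of rule_bay between -0.012 and 0.012 m and y of folding_rule in the frame of rule_bay between -0.016 and 0.016 m and z of folding_rule in the frame of rule_bay between -0.003 and 0.004 m and angle between the y axis of folding_rule and the y axis of rule_bay, either way round below 0.2 rad and angle between the z axis of folding_rule and the z axis of rule_bay, either way round below 0.08 rad and x of spanner in the frame of spanner_bay between -0.012 and 0.012 m and y of spanner in the frame of spanner_bay between -0.016 and 0.016 m and z of spanner in the frame of spanner_bay between -0.003 and 0.004 m and angle between the y axis of spanner and the y axis of spanner_bay, either way round below 0.2 rad and angle between the z axis of spanner and the z axis of spanner_bay, either way round below 0.08 rad and z of tool_tray in the frame of box_rim below -0.024 m and angle between tool_tray's own z axis and vertical below 0.05 rad and contact force between each of folding_rule, spanner and the fingers below 0.05 N), for 0.2 s.
At the end, for the whole second after the job is handed in: Fingers hold the tray (over 2 N), clear of the box: underside 50-160 mm above the rim, tilt under 0.09 rad, still (0.02 m/s, 0.1 rad/s). Each tool lies untouched in its own bay: flat, in line, within 12 mm of its centre across, 16 mm along, 4 mm of the floor (x of folding_rule in the frame of rule_bay between -0.012 and 0.012 m and y of folding_rule in the frame of rule_bay between -0.016 and 0.016 m and z of folding_rule in the frame of rule_bay between -0.003 and 0.004 m and angle between the y axis of folding_rule and the y axis of rule_bay, either way round below 0.2 rad and angle between the z axis of folding_rule and the z axis of rule_bay, either way round below 0.08 rad and x of spanner in the frame of spanner_bay between -0.012 and 0.012 m and y of spanner in the frame of spanner_bay between -0.016 and 0.016 m and z of spanner in the frame of spanner_bay between -0.003 and 0.004 m and angle between the y axis of spanner and the y axis of spanner_bay, either way round below 0.2 rad and angle between the z axis of spanner and the z axis of spanner_bay, either way round below 0.08 rad and z of tool_tray in the frame of box_rim between 0.05 and 0.16 m and angle between tool_tray's own z axis and vertical below 0.09 rad and linear speed of tool_tray below 0.02 m/s and angular speed of tool_tray below 0.1 rad/s and contact force between tool_tray and the fingers above 2 N and contact force between tool_tray and job_box below 0.05 N and contact force between each of folding_rule, spanner and the fingers below 0.05 N); the arm keeps its last pose, push and grip.
It fails at once if the tray is tilted by more than 0.25 rad (14 degrees) (angle between tool_tray's own z axis and vertical above 0.25 rad).
It fails at once if the rule is dropped or thrown (over 0.6 m/s while neither the fingers nor a moving tray carry it) (contact force between folding_rule and the fingers below 0.01 N and linear speed of folding_rule above 0.6 m/s and linear speed of tool_tray below 0.1 m/s).
It fails at once if the spanner is dropped or thrown (likewise) (contact force between spanner and the fingers below 0.01 N and linear speed of spanner above 0.6 m/s and linear speed of tool_tray below 0.1 m/s).
It fails at once if a bystander (oil can, mallet, pincers or coach bolt) is shifted by more than 30 mm or the oil can tipped (distance of any of oil_can, mallet, pincers, coach_bolt from where it was at the start of the episode above 0.03 m or angle between oil_can's own z axis and vertical above 0.4 rad).
It also fails if it takes over 72 s, if anything falls off the work surface, if the arm or the gripper's body presses on something with over 40 N, if the wrist force passes 120 N, or if a joint passes its speed limit or range.

## Working session

There is one attempt and no reset: what is moved stays moved. The work goes in short steps, Python scripts to look and compute and a tool call to move; the robot and the scene stay as the last step left them, time stands still between calls to the robot, and variables do not carry over. Pictures are saved under pics/ and viewed, at most 10 in all, crops included, and the job is handed in when it is done.

Besides the shell and the picture viewer there is one more tool, called after ">>>" by a JSON object that holds its "api" and its "payload", one argument or row to a line. jog_arm: Moves the arm, as the interface text tells. Its arguments: {"type":"object","properties":{"rows":{"type":"array"},"newtons":{"type":"number"}},"required":["rows"]}

```bash
mkdir -p pics; cat > h.py <<'E'
from cell import manip
import numpy as np, cv2
def px2w(name,u,v,z=None,dep=None,m=None):
    m=m or manip.camera_model(name);K,R,t=map(np.array,(m['K'],m['R'],m['t']))
    d=np.linalg.inv(K)@[u,v,1.]
    if dep is not None: return R.T@(d*dep-t)
    o=-R.T@t; w=R.T@d
    return o+w*(z-o[2])/w[2]
def w2px(name,X):
    m=manip.camera_model(name);c=np.array(m['R'])@X+np.array(m['t']);p=np.array(m['K'])@c
    return p[:2]/p[2]
E
python3 - <<'E'
from h import *
for n in('scene','top'):
    p,d=manip.camera(n); cv2.imwrite(f'pics/{n}.png',p); np.save(f'{n}_d.npy',d)
    m=manip.camera_model(n); print(n,np.round(m['K'],1).tolist(),np.round(m['R'],3).tolist(),np.round(m['t'],1))
s=manip.read_state();print(s)
E
```

```text
scene [[462.2, 0.0, 286.1], [0.0, 462.2, 212.9], [0.0, 0.0, 1.0]] [[0.586, -0.81, -0.008], [-0.359, -0.251, -0.899], [0.727, 0.529, -0.437]] [-428.4  289.   811.9]
top [[533.1, 0.0, 266.4], [0.0, 533.1, 206.0], [0.0, 0.0, 1.0]] [[-0.012, -1.0, -0.0], [-0.99, 0.012, -0.141], [0.141, -0.001, -0.99]] [ -83.7  607.  1514. ]
{'clock': 0.1, 'joints': array([ 1.23943077e+00,  3.00404818e-01,  1.52149576e+00, -4.44940735e-05,
        1.32072038e+00, -6.66170058e-02]), 'qd': array([-0.00042596, -0.00213659, -0.00059062,  0.00031375, -0.00017342,
        0.00051465]), 'effort': array([ 1.03006954e-03, -5.32632172e+01, -3.53290057e+01,  7.09584542e-02,
        2.35468056e-02, -4.41026407e-05]), 'eef_pos': array([143.86630983, 530.6183637 , 212.95878387]), 'eef_rot': array([-3.14056377e+00, -2.54484235e-05,  2.87685513e+00]), 'wrist_force': array([ 0.12114282, -0.0730627 ,  0.06234325]), 'moment': array([ 0.02145055, -0.02342425,  0.00269195]), 'finger_force': 0.0, 'finger_gap': 94.44340737533061}
```

View pics/top.png

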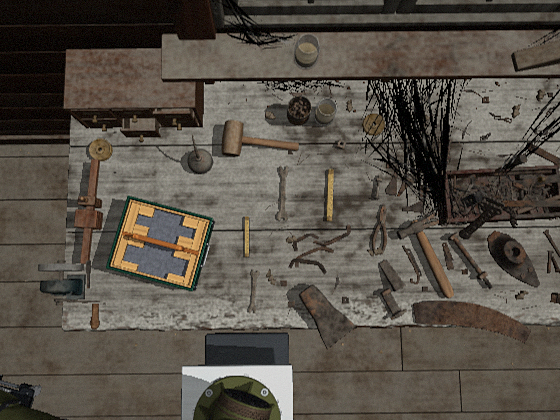

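View pics/scene.png

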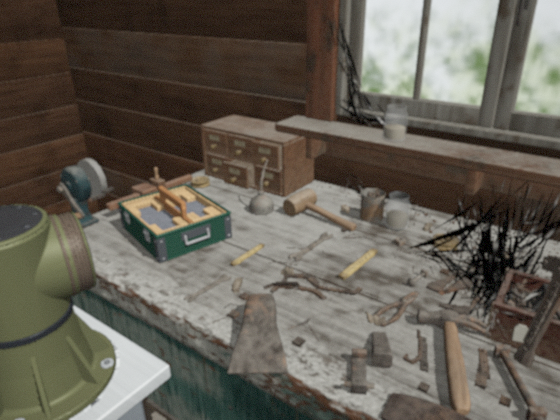

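The top view shows the box at about (160,243), with its handle running from (115,235) to (200,250). There are two rules, (246,237) and the larger (330,195), and two spanners, (253,290) and the larger (282,193). The larger of each is the one meant, so I'll confirm that in a crop.

```bash
python3 - <<'E'
import cv2
p=cv2.imread('pics/top.png')
cv2.imwrite('pics/c1.png',cv2.resize(p[155:315,235:345],None,fx=3.7,fy=3.7,interpolation=cv2.INTER_CUBIC))
cv2.imwrite('pics/c2.png',cv2.resize(p[185:301,95:225],None,fx=5,fy=5,interpolation=cv2.INTER_CUBIC))
E
```

```text
(no output)
```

View pics/c1.png

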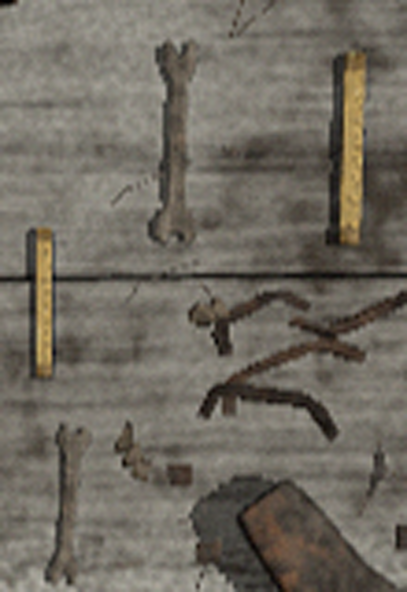

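View pics/c2.png

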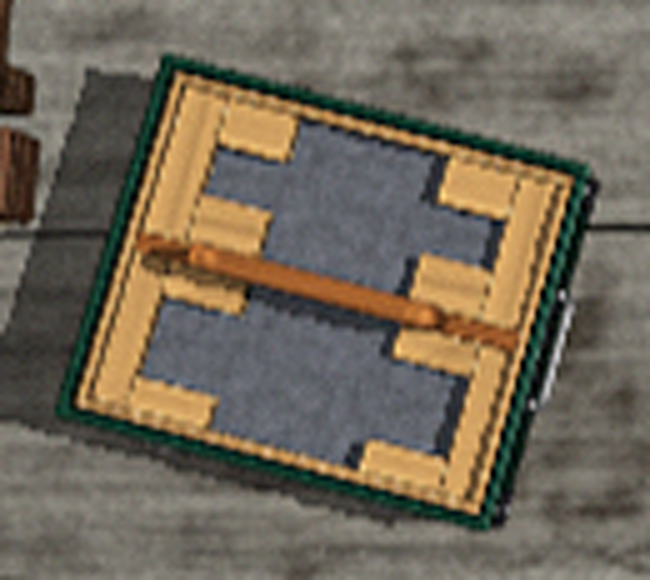

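The crop confirms it. The larger rule has ends at about (353,53) and (345,242), the larger spanner at about (178,40) and (172,243). In the box crop the upper bay (far from the robot) is the narrow one and the lower is the wide one. The rim corners are at (165,58), (590,165), (490,525) and (62,412), and the bar runs from (190,255) to (440,315).

```bash
cat > m.py <<'E'
from h import *
c1=lambda u,v:(235+(u+.5)/3.7-.5,155+(v+.5)/3.7-.5)
c2=lambda u,v:(95+(u+.5)/5-.5,185+(v+.5)/5-.5)
def seg(n,a,b,z):
    A=px2w('top',*a,z);B=px2w('top',*b,z);d=A-B
    print(n,np.round((A+B)/2,1),'len',np.round(np.hypot(*d[:2]),1),'yaw of y axis',np.round(np.arctan2(d[1],d[0])-np.pi/2,3))
seg('rule',c1(355,53),c1(345,242),11)
seg('spanner',c1(178,40),c1(173,243),7)
seg('smallrule',c1(40,229),c1(43,377),9)
seg('smallspan',c1(73,424),c1(60,583),6)
seg('bar',c2(190,254),c2(440,315),118)
P=[px2w('top',*c2(*q),80) for q in((165,58),(590,165),(490,525),(62,412))]
print(np.round(P,1)); print('ctr',np.mean(P,0)); 
d=P[0]-P[1]+P[3]-P[2]; print('len',np.linalg.norm(P[0]-P[1]),np.linalg.norm(P[1]-P[2]),np.linalg.norm(P[2]-P[3]),np.linalg.norm(P[3]-P[0]),'yaw',np.arctan2(d[1],d[0])-np.pi/2)
seg('narrow bay',c2(208,172),c2(498,243),57)
seg('wide bay',c2(150,348),c2(460,405),57)
D=np.load('top_d.npy')
for u,v in((330,195),(282,193),(160,243)): print(np.round(px2w('top',u,v,dep=D[v,u]),1))
E
python3 m.py
```

```text
rule [ 643.5 -279.6   11. ] len 155.2 yaw of y axis -1.652
spanner [ 650.9 -138.7    7. ] len 166.9 yaw of y axis -1.611
smallrule [520.5 -29.2   9. ] len 118.7 yaw of y axis -1.557
smallspan [361.8 -47.9   6. ] len 124.5 yaw of y axis -1.662
bar [500.2 209.8 118. ] len 142.6 yaw of y axis -0.25
[[633.8 305.3  80. ]
 [569.2  62.2  80. ]
 [367.7 117.5  80. ]
 [433.2 358.1  80. ]]
ctr [500.97920809 210.80730647  80.        ]
len 251.52789239423947 208.99213250203945 249.36679448775388 207.37318147533253 yaw -0.2627572685234454
narrow bay [549.1 201.1  57. ] len 173.0 yaw of y axis -0.252
wide bay [452.5 227.   57. ] len 180.8 yaw of y axis -0.192
[ 641.3 -281.6   12.1]
[ 649.7 -138.4    8.1]
[495.7 202.2 121.9]
```

>>> {"api": "jog_arm", "payload": {
  "rows": [1.8,-2.95,0,0,0,0.009,0,1.8,-2.95,0,0,0,0.009,0,1.8,-2.95,0,0,0,0.009,0,1.8,-2.95,0,0,0,0.009,0,1.8,-2.95,0,0,0,0.009,0,1.8,-2.95,0,0,0,0.009,0,1.8,-2.95,0,0,0,0.009,0,1.8,-2.95,0,0,0,0.009,0,1.8,-2.95,0,0,0,0.009,0,1.8,-2.95,0,0,0,0.009,0,1.8,-2.95,0,0,0,0.009,0,1.8,-2.95,0,0,0,0.009,0,1.8,-2.95,0,0,0,0.009,0,1.8,-2.95,0,0,0,0.009,0,1.8,-2.95,0,0,0,0.009,0,1.8,-2.95,0,0,0,0.009,0,1.8,-2.95,0,0,0,0.009,0,1.8,-2.95,0,0,0,0.009,0,1.8,-2.95,0,0,0,0.009,0,1.8,-2.95,0,0,0,0.009,0]
}}

```text
clock: 1.77
eef_pos: [504.4, -60.9, 213.2]
eef_rot: [3.142, -0.0, 3.057]
wrist_force: [0.2, 0.6, 0.5]
finger_gap: 93.7
finger_force: 0.0
```

>>> {"api": "jog_arm", "payload": {
  "rows": [1.74,-2.73,0,0,0,0,0,1.74,-2.73,0,0,0,0,0,1.74,-2.73,0,0,0,0,0,1.74,-2.73,0,0,0,0,0,1.74,-2.73,0,0,0,0,0,1.74,-2.73,0,0,0,0,0,1.74,-2.73,0,0,0,0,0,1.74,-2.73,0,0,0,0,0,0,0,0,0,0,0,0,0,0,0,0,0,0,0]
}}

```text
clock: 2.6
eef_pos: [643.0, -278.5, 211.5]
eef_rot: [3.141, -0.002, 3.055]
wrist_force: [0.5, -0.1, -0.1]
finger_gap: 93.9
finger_force: 0.0
```

```bash
python3 - <<'E'
from h import *
s=manip.read_state();print(s['eef_pos'],s['eef_rot'],s['joints'])
p,d=manip.camera('wrist');cv2.imwrite('pics/w1.png',p);np.save('w1d.npy',d)
m=manip.camera_model('wrist');print(np.round(m['K'],1).tolist(),np.round(m['R'],3).tolist(),np.round(m['t'],1).tolist())
print('rule pred',w2px('wrist',[643.5,-279.6,11]))
E
```

```text
[ 643.00724214 -278.51719098  211.52937043] [ 3.14071659e+00 -2.23375739e-03  3.05543852e+00] [-4.61005274e-01  6.56180934e-01  1.00956504e+00 -2.63443132e-06
  1.47824609e+00 -1.94564624e+00]
[[363.7, 0.0, 287.9], [0.0, 363.7, 212.9], [0.0, 0.0, 1.0]] [[0.084, 0.996, -0.002], [0.961, -0.081, 0.263], [0.262, -0.024, -0.965]] [222.1, -668.3, 214.8]
rule pred [285.52776989 189.63563766]
```

View pics/w1.png

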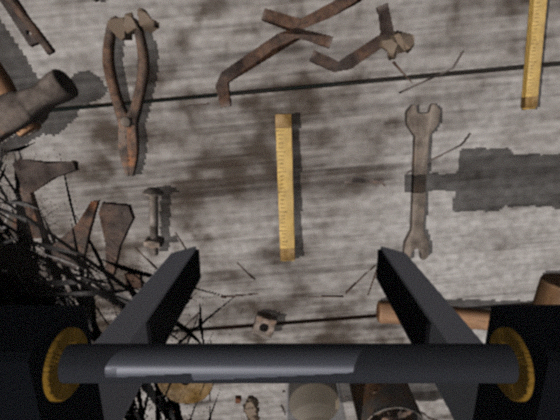

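The wrist view shows the rule from (284,113) to (288,260), centred at about (286,187). The spanner runs from (423,104) to (417,257). I'll measure both from here.

```bash
python3 - <<'E'
from h import *
m=manip.camera_model('wrist')
for n,a,b,z in(('rule',(284,113),(288,260),11),('span',(423,104),(417,256),7),('shank',(424,145),(417,225),7)):
    A=px2w('wrist',*a,z);B=px2w('wrist',*b,z);d=B-A
    print(n,(A+B)/2,np.hypot(*d[:2]),np.arctan2(d[1],d[0]))
E
```

```text
rule [ 644.44253879 -279.07249924   11.        ] 156.14749197593818 -0.05874128401817204
span [ 650.35411341 -138.62933351    7.        ] 161.77110030229417 -0.027565271218553778
shank [ 652.4901449  -138.01535553    7.        ] 85.44646628332809 -0.07427152560297548
```

>>> {"api": "jog_arm", "payload": {
  "rows": [0.1,-0.08,-2.4,0,0,0.015,0.3,0,0,-2.4,0,0,0,0.3,0,0,-2.4,0,0,0,0.3,0,0,-2.4,0,0,0,0.3,0,0,-2.4,0,0,0,0.3,0,0,-2.4,0,0,0,0.3,0,0,-1.8,0,0,0,0.3,0,0,-1.2,0,0,0,0.3,0,0,-0.8,0,0,0,0.3,0,0,0,0,0,0,0.3,0,0,0,0,0,0,0.3],
  "newtons": 25
}}

```text
clock: 3.57
eef_pos: [644.5, -278.2, 32.4]
eef_rot: [-3.141, 0.001, 3.072]
wrist_force: [-0.3, 0.2, 0.0]
finger_gap: 65.9
finger_force: 0.0
```

>>> {"api": "jog_arm", "payload": {
  "rows": [0,-0.08,-1.2,0,0,0,0.3,0,0,-0.8,0,0,0,0.3,0,0,-0.2,0,0,0,0.3,0,0,0,0,0,0,0.3,0,0,0,0,0,0,1,0,0,0,0,0,0,1,0,0,0,0,0,0,1,0,0,0,0,0,0,1,0,0,0,0,0,0,1,0,0,0,0,0,0,1,0,0,0,0,0,0,1,0,0,0,0,0,0,1]
}}

```text
clock: 4.57
eef_pos: [644.2, -279.2, 9.5]
eef_rot: [-3.142, 0.0, 3.072]
wrist_force: [-0.4, 0.5, -0.2]
finger_gap: 15.7
finger_force: 2.7
```

>>> {"api": "jog_arm", "payload": {
  "rows": [0,0,0,0,0,0,1,0,0,0,0,0,0,1,0,0,0,0,0,0,1,0,0,0.3,0,0,0,1,0,0,0.8,0,0,0,1,0,0,1.5,0,0,0,1,0,0,2,0,0,0,1,0,0,2,0,0,0,1,0,0,2,0,0,0,1,0,0,2,0,0,0,1,0,0,2,0,0,0,1,0,0,2,0,0,0,1,0,0,1.4,0,0,0,1,0,0,0.5,0,0,0,1,0,0,0,0,0,0,1,0,0,0,0,0,0,1]
}}

```text
clock: 5.9
eef_pos: [644.0, -279.1, 174.4]
eef_rot: [3.142, -0.0, 3.072]
wrist_force: [0.0, 0.4, -0.6]
finger_gap: 15.7
finger_force: 25.0
```

>>> {"api": "jog_arm", "payload": {
  "rows": [-0.47,2.38,0,0,0,-0.088,1,-0.47,2.38,0,0,0,-0.088,1,-0.47,2.38,0,0,0,-0.088,1,-0.47,2.38,0,0,0,-0.088,1,-0.47,2.38,0,0,0,-0.088,1,-0.47,2.38,0,0,0,-0.088,1,-0.47,2.38,0,0,0,-0.088,1,-0.47,2.38,0,0,0,-0.088,1,-0.47,2.38,0,0,0,-0.088,1,-0.47,2.38,0,0,0,-0.088,1,-0.47,2.38,0,0,0,-0.088,1,-0.47,2.38,0,0,0,-0.088,1,-0.47,2.38,0,0,0,-0.088,1,-0.47,2.38,0,0,0,-0.088,1,-0.47,2.38,0,0,0,-0.088,1,-0.47,2.38,0,0,0,-0.088,1,-0.47,2.38,0,0,0,-0.088,1,-0.47,2.38,0,0,0,-0.088,1,-0.47,2.38,0,0,0,-0.088,1,-0.47,2.38,0,0,0,-0.088,1]
}}

```text
clock: 7.57
eef_pos: [549.3, 197.8, 173.3]
eef_rot: [-3.14, 0.001, 1.307]
wrist_force: [0.5, -0.4, -0.3]
finger_gap: 15.7
finger_force: 25.0
```

>>> {"api": "jog_arm", "payload": {
  "rows": [0,0,0,0,0,0,1,0,0,0,0,0,0,1,0,0,0,0,0,0,1,0,0,0,0,0,0,1]
}}

```text
clock: 7.9
eef_pos: [550.2, 195.9, 174.0]
eef_rot: [-3.141, 0.0, 1.312]
wrist_force: [0.1, -0.3, -0.6]
finger_gap: 15.5
finger_force: 25.0
```

```bash
python3 - <<'E'
from h import *
s=manip.read_state();print(s['eef_pos'],s['eef_rot'],s['joints'])
p,d=manip.camera('wrist');cv2.imwrite('pics/w2.png',p);np.save('w2d.npy',d)
m=manip.camera_model('wrist')
import pickle;pickle.dump(m,open('w2m.pkl','wb'))
E
```

```text
[550.22058647 195.87372608 174.01943028] [-3.14099973e+00  4.64892308e-04  1.31210704e+00] [ 2.79337791e-01  4.08961547e-01  1.46772779e+00 -9.99916783e-05
  1.26565070e+00  5.38057290e-01]
```

View pics/w2.png

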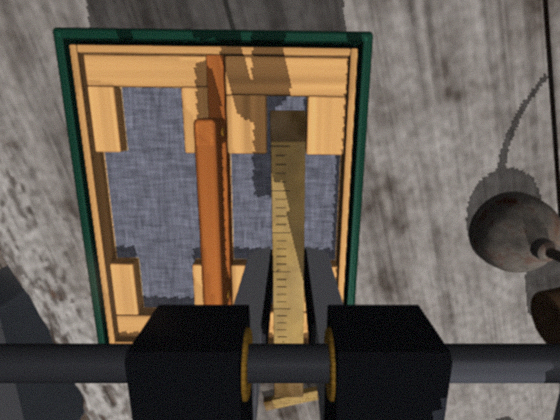

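```bash
python3 - <<'E'
from h import *
import pickle;m=pickle.load(open('w2m.pkl','rb'))
f=lambda u,v,z:np.round(px2w('wrist',u,v,z,m=m),1)
c,s=np.cos(-.262),np.sin(-.262); C=np.array([500.9,210.5])
def loc(P): d=P[:2]-C; return np.round([c*d[0]+s*d[1],-s*d[0]+c*d[1]],1)
for n,u,v,z in(('rimL',57,31,80),('rimR',371,34,80),('rimLlow',99,325,80),('fil L',267,153,71),('fil R',308,153,71),('wide L',124,152,71),('wide R',183,152,71),('bay far',290,97,57),('wide far',150,87,57),('bar L',196,121,118),('bar R',220,121,118),('ruleL',272,111,175.5),('ruleR',306,111,175.5),('ruleBotL',268,400,175.5),('ruleBotR',305,400,175.5)):
    P=f(u,v,z); print(n,P,loc(P))
E
```

```text
rimL [435.9 360.7  80. ] [-101.7  128.2]
rimR [637.4 305.6  80. ] [107.2 127.2]
rimLlow [376.7 147.   80. ] [-103.5  -93.5]
fil L [548.4 246.7  71. ] [36.5 47.3]
fil R [578.1 238.9  71. ] [67.2 47.4]
wide L [445.2 274.7  71. ] [-70.4  47.6]
wide R [487.9 263.5  71. ] [-26.3  47.8]
bay far [575.4 281.5  57. ] [53.6 87.9]
wide far [475.6 315.2  57. ] [-51.6  94.6]
bar L [515.9 280.4 118. ] [-3.6 71.4]
bar R [529.9 276.7 118. ] [10.9 71.5]
ruleL [564.2 273.5 175.5] [44.8 77.2]
ruleR [579.  269.6 175.5] [60.1 77.3]
ruleBotL [520.1 122.6 175.5] [ 41.3 -79.9]
ruleBotR [540.3 117.2 175.5] [ 62.2 -79.9]
```

>>> {"api": "jog_arm", "payload": {
  "rows": [0.06,0.24,-2,0,0,0,1,0,0,-2,0,0,0,1,0,0,-2,0,0,0,1,0,0,-1.5,0,0,0,1,0,0,-1,0,0,0,1,0,0,-0.8,0,0,0,1,0,0,-0.6,0,0,0,1,0,0,-0.3,0,0,0,1,0,0,0,0,0,0,1,0,0,0,0,0,0,1]
}}

```text
clock: 8.78
eef_pos: [551.0, 199.3, 73.0]
eef_rot: [3.141, -0.0, 1.312]
wrist_force: [0.4, 0.2, -0.5]
finger_gap: 15.6
finger_force: 25.0
```

>>> {"api": "jog_arm", "payload": {
  "rows": [0,0,-0.3,0,0,0,1,0,0,-0.2,0,0,0,1,0,0,-0.1,0,0,0,1,0,0,0,0,0,0,1,0,0,0,0,0,0,1]
}}

```text
clock: 9.2
eef_pos: [550.7, 199.2, 66.5]
eef_rot: [3.142, -0.0, 1.312]
wrist_force: [-0.3, -0.0, -1.4]
finger_gap: 15.5
finger_force: 25.0
```

>>> {"api": "jog_arm", "payload": {
  "rows": [0,0,-0.07,0,0,0,1,0,0,0,0,0,0,1,0,0,0,0,0,0,1]
}}

```text
clock: 9.45
eef_pos: [550.8, 199.3, 66.4]
eef_rot: [3.141, -0.0, 1.312]
wrist_force: [-3.8, -1.4, 7.0]
finger_gap: 15.8
finger_force: 25.0
```

>>> {"api": "jog_arm", "payload": {
  "rows": [0,0,0,0,0,0,0.75,0,0,0,0,0,0,0.7,0,0,0,0,0,0,0.62,0,0,0,0,0,0,0.6,0,0,0,0,0,0,0.6,0,0,0.5,0,0,0,0.6,0,0,1.5,0,0,0,0.6,0,0,2,0,0,0,0.6,0,0,2,0,0,0,0.6,0,0,2,0,0,0,0.6,0,0,2,0,0,0,0.6,0,0,2,0,0,0,0.6,0,0,1,0,0,0,0.6]
}}

```text
clock: 10.53
eef_pos: [551.3, 199.4, 198.6]
eef_rot: [3.139, -0.002, 1.312]
wrist_force: [0.7, 0.2, 0.3]
finger_gap: 37.5
finger_force: 0.0
```

>>> {"api": "jog_arm", "payload": {
  "rows": [0.62,-2.11,0,0,0,-0.085,0.6,0.62,-2.11,0,0,0,-0.085,0.6,0.62,-2.11,0,0,0,-0.085,0.6,0.62,-2.11,0,0,0,-0.085,0.6,0.62,-2.11,0,0,0,-0.085,0.6,0.62,-2.11,0,0,0,-0.085,0.6,0.62,-2.11,0,0,0,-0.085,0.6,0.62,-2.11,0,0,0,-0.085,0.6,0.62,-2.11,0,0,0,-0.085,0.6,0.62,-2.11,0,0,0,-0.085,0.6,0.62,-2.11,0,0,0,-0.085,0.6,0.62,-2.11,0,0,0,-0.085,0.5,0.62,-2.11,0,0,0,-0.085,0.4,0.62,-2.11,0,0,0,-0.085,0.4,0.62,-2.11,0,0,0,-0.085,0.4,0.62,-2.11,0,0,0,-0.085,0.4,0,0,0,0,0,0,0.4,0,0,0,0,0,0,0.4,0,0,0,0,0,0,0.4]
}}

```text
clock: 12.12
eef_pos: [649.7, -137.8, 195.4]
eef_rot: [-3.141, 0.001, -0.047]
wrist_force: [0.6, -0.1, 0.4]
finger_gap: 56.4
finger_force: 0.0
```

```bash
python3 - <<'E'
from h import *
s=manip.read_state();print(s['eef_pos'],s['eef_rot'])
p,d=manip.camera('wrist');m=manip.camera_model('wrist')
import pickle;pickle.dump(m,open('w3m.pkl','wb'))
t,_=manip.camera('top')
a=cv2.resize(t[185:301,95:225],None,fx=3.5,fy=3.5,interpolation=cv2.INTER_CUBIC)
b=p[20:280,150:450]
o=np.zeros((406,760,3),np.uint8);o[:a.shape[0],:a.shape[1]]=a;o[:260,458:758]=b
cv2.imwrite('pics/w3.png',o)
E
```

```text
[ 649.73440621 -137.84844019  195.38856485] [-3.14132845e+00  6.66104547e-04 -4.65581641e-02]
```

View pics/w3.png

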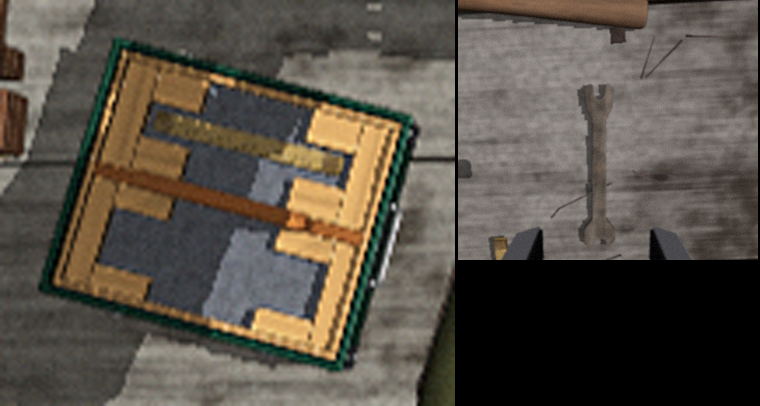

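The rule lies centred in its bay, from (158,122) to (343,163) in the left panel. The spanner runs from (597,84) to (598,244) in the right panel.

```bash
python3 - <<'E'
from h import *
import pickle;m=pickle.load(open('w3m.pkl','rb'))
for a,b in(((289,104),(290,264)),((289.5,140),(289.5,230))):
    A=px2w('wrist',*a,7,m=m);B=px2w('wrist',*b,7,m=m);d=A-B
    print((A+B)/2,np.hypot(*d[:2]),np.arctan2(d[1],d[0])%np.pi)
E
```

```text
[ 654.16961435 -139.12693379    7.        ] 163.5497060627863 3.10380003126752
[ 656.44196489 -139.19717935    7.        ] 91.91112149302688 3.097640686318242
```

>>> {"api": "jog_arm", "payload": {
  "rows": [0.2,-0.1,-2.4,0,0,0,0.4,0,0,-2.4,0,0,0,0.4,0,0,-2.4,0,0,0,0.4,0,0,-2.4,0,0,0,0.4,0,0,-2.4,0,0,0,0.4,0,0,-2.2,0,0,0,0.4,0,0,-1.5,0,0,0,0.4,0,0,-0.8,0,0,0,0.4,0,0,0,0,0,0,0.4,0,0,0,0,0,0,0.4]
}}

```text
clock: 13.05
eef_pos: [652.2, -139.0, 31.4]
eef_rot: [3.142, -0.001, -0.047]
wrist_force: [-0.2, -0.6, -0.2]
finger_gap: 56.6
finger_force: 0.0
```

>>> {"api": "jog_arm", "payload": {
  "rows": [0,0,-1.2,0,0,0,0.4,0,0,-0.8,0,0,0,0.4,0,0,-0.2,0,0,0,0.4,0,0,0,0,0,0,0.4,0,0,0,0,0,0,1,0,0,0,0,0,0,1,0,0,0,0,0,0,1,0,0,0,0,0,0,1,0,0,0,0,0,0,1,0,0,0,0,0,0,1,0,0,0,0,0,0,1,0,0,0,0,0,0,1,0,0,0,0,0,0,1],
  "newtons": 30
}}

```text
clock: 14.13
eef_pos: [651.9, -139.4, 8.7]
eef_rot: [3.142, -0.0, -0.048]
wrist_force: [-0.3, -0.4, -0.4]
finger_gap: 13.5
finger_force: 30.0
```

>>> {"api": "jog_arm", "payload": {
  "rows": [0,0,0.3,0,0,0,1,0,0,0.8,0,0,0,1,0,0,1.5,0,0,0,1,0,0,2,0,0,0,1,0,0,2,0,0,0,1,0,0,2,0,0,0,1,0,0,2,0,0,0,1,0,0,2,0,0,0,1,0,0,2,0,0,0,1,0,0,1.6,0,0,0,1,0,0,0.5,0,0,0,1,0,0,0,0,0,0,1,0,0,0,0,0,0,1]
}}

```text
clock: 15.22
eef_pos: [651.7, -139.3, 175.6]
eef_rot: [-3.142, 0.0, -0.048]
wrist_force: [-0.1, -0.1, -2.3]
finger_gap: 13.6
finger_force: 30.0
```

>>> {"api": "jog_arm", "payload": {
  "rows": [-1.1,2.02,0,0,0,0.0754,1,-1.1,2.02,0,0,0,0.0754,1,-1.1,2.02,0,0,0,0.0754,1,-1.1,2.02,0,0,0,0.0754,1,-1.1,2.02,0,0,0,0.0754,1,-1.1,2.02,0,0,0,0.0754,1,-1.1,2.02,0,0,0,0.0754,1,-1.1,2.02,0,0,0,0.0754,1,-1.1,2.02,0,0,0,0.0754,1,-1.1,2.02,0,0,0,0.0754,1,-1.1,2.02,0,0,0,0.0754,1,-1.1,2.02,0,0,0,0.0754,1,-1.1,2.02,0,0,0,0.0754,1,-1.1,2.02,0,0,0,0.0754,1,-1.1,2.02,0,0,0,0.0754,1,-1.1,2.02,0,0,0,0.0754,1,-1.1,2.02,0,0,0,0.0754,1,-1.1,2.02,0,0,0,0.0754,1,0,0,0,0,0,0,1,0,0,0,0,0,0,1]
}}

```text
clock: 16.88
eef_pos: [453.2, 224.6, 174.9]
eef_rot: [-3.14, 0.001, 1.31]
wrist_force: [0.8, 0.2, -1.7]
finger_gap: 13.9
finger_force: 30.0
```

>>> {"api": "jog_arm", "payload": {
  "rows": [0,0,0,0,0,0,1,0,0,0,0,0,0,1,0,0,0,0,0,0,1]
}}

```text
clock: 17.13
eef_pos: [454.2, 223.5, 175.5]
eef_rot: [-3.141, 0.0, 1.307]
wrist_force: [0.2, 0.2, -1.6]
finger_gap: 13.7
finger_force: 30.0
```

```bash
python3 - <<'E'
from h import *
s=manip.read_state();print(s['eef_pos'],s['eef_rot'])
p,d=manip.camera('wrist');m=manip.camera_model('wrist')
import pickle;pickle.dump(m,open('w4m.pkl','wb'))
cv2.imwrite('pics/w4.png',p)
E
```

```text
[454.23446269 223.47206057 175.49287313] [-3.14126043e+00  3.19588881e-04  1.30715728e+00]
```

View pics/w4.png

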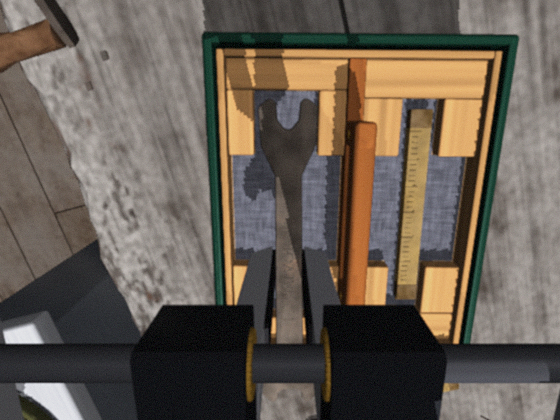

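```bash
python3 - <<'E'
from h import *
import pickle;m=pickle.load(open('w4m.pkl','rb'))
c,s=np.cos(-.262),np.sin(-.262); C=np.array([500.9,210.5])
def loc(P): d=P[:2]-C; return np.round([c*d[0]+s*d[1],-s*d[0]+c*d[1]],1)
for n,u,v,z in(('spanL',263,98,173),('spanR',314,98,173),('filL',256,155,71),('filR',316,155,71),('bay far',285,90,57),('barL',356,122,118),('barR',377,123,118),('rule far',421,110,68),('rule near',405,298,68),('rimL',205,34,80),('rimR',518,37,80)):
    print(n,loc(px2w('wrist',u,v,z,m=m)))
E
```

```text
spanL [-59.   84.9]
spanR [-35.8  84.9]
filL [-71.6  47.6]
filR [-26.4  47.6]
bay far [-49.8  94.9]
barL [-6.1 72.9]
barR [ 6.8 72.3]
rule far [50.6 80.2]
rule near [ 52.  -73.6]
rimL [-103.1  129.2]
rimR [106.9 127.3]
```

>>> {"api": "jog_arm", "payload": {
  "rows": [-0.02,0.11,-2,0,0,0,1,0,0,-2,0,0,0,1,0,0,-2,0,0,0,1,0,0,-1.5,0,0,0,1,0,0,-1,0,0,0,1,0,0,-0.8,0,0,0,1,0,0,-0.6,0,0,0,1,0,0,-0.4,0,0,0,1,0,0,0,0,0,0,1,0,0,0,0,0,0,1]
}}

```text
clock: 18.02
eef_pos: [454.0, 225.4, 73.2]
eef_rot: [3.141, -0.0, 1.309]
wrist_force: [0.1, 0.2, -1.8]
finger_gap: 13.5
finger_force: 30.0
```

>>> {"api": "jog_arm", "payload": {
  "rows": [0,0,-0.3,0,0,0,1,0,0,-0.25,0,0,0,1,0,0,-0.1,0,0,0,1,0,0,-0.05,0,0,0,1,0,0,0,0,0,0,1,0,0,0,0,0,0,1]
}}

```text
clock: 18.52
eef_pos: [453.8, 225.3, 65.8]
eef_rot: [3.141, -0.0, 1.309]
wrist_force: [-0.6, 1.0, -2.1]
finger_gap: 13.4
finger_force: 30.0
```

>>> {"api": "jog_arm", "payload": {
  "rows": [0,0,-0.05,0,0,0,1,0,0,-0.03,0,0,0,1,0,0,0,0,0,0,1]
}}

```text
clock: 18.77
eef_pos: [453.8, 225.4, 65.6]
eef_rot: [3.141, -0.0, 1.309]
wrist_force: [-4.7, -1.6, 7.5]
finger_gap: 13.8
finger_force: 30.0
```

Contact felt, so I'll release and back off.

>>> {"api": "jog_arm", "payload": {
  "rows": [0,0,0,0,0,0,0.78,0,0,0,0,0,0,0.72,0,0,0,0,0,0,0.63,0,0,0,0,0,0,0.6,0,0,0,0,0,0,0.6,0,0,0.5,0,0,0,0.6,0,0,1.5,0,0,0,0.6,0,0,2,0,0,0,0.6,0,0,2,0,0,0,0.6,0,0,2,0,0,0,0.6,0,0,1,0,0,0,0.6,0,0,0,0,0,0,0.6,0,0,0,0,0,0,0.6]
}}

```text
clock: 19.85
eef_pos: [453.5, 225.3, 154.5]
eef_rot: [-3.141, 0.0, 1.309]
wrist_force: [0.5, -0.0, -0.6]
finger_gap: 37.7
finger_force: 0.0
```

```bash
python3 - <<'E'
from h import *
s=manip.read_state();print(s['eef_pos'],s['eef_rot'],s['finger_gap'])
p,d=manip.camera('wrist');m=manip.camera_model('wrist')
import pickle;pickle.dump(m,open('w5m.pkl','wb'))
cv2.imwrite('pics/w5.png',p)
E
```

```text
[453.52949969 225.28333158 154.50119202] [-3.14138569e+00  9.77671901e-05  1.30902452e+00] 37.69675139846491
```

View pics/w5.png

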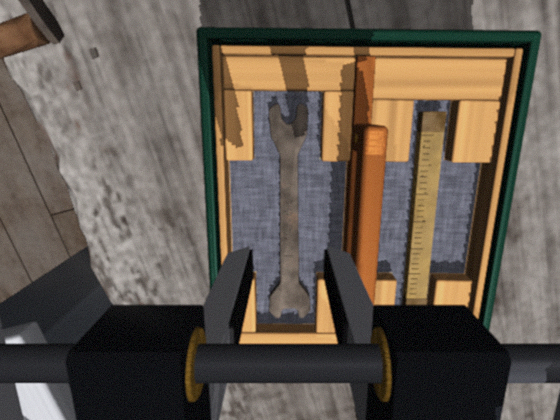

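The spanner lies flat and centred in its bay, (288,100) to (290,315), with the rule beside it. Next is the handle.

>>> {"api": "jog_arm", "payload": {
  "rows": [1.22,-0.34,0,0,0,0,0.4,1.22,-0.34,0,0,0,0,0.4,1.22,-0.34,0,0,0,0,0.4,1.22,-0.34,0,0,0,0,0.4,0,0,0,0,0,0,0.4,0,0,0,0,0,0,0.4,0,0,-1.5,0,0,0,0.4,0,0,-1.8,0,0,0,0.4,0,0,-1.5,0,0,0,0.4,0,0,-1,0,0,0,0.4,0,0,0,0,0,0,0.4,0,0,0,0,0,0,0.4],
  "newtons": 12
}}

```text
clock: 20.9
eef_pos: [502.1, 211.8, 96.9]
eef_rot: [-3.141, 0.0, 1.309]
wrist_force: [0.4, 0.1, 1.1]
finger_gap: 56.1
finger_force: 0.0
```

>>> {"api": "jog_arm", "payload": {
  "rows": [0,0,0,0,0,0,0.6,0,0,0,0,0,0,0.7,0,0,0,0,0,0,0.76,0,0,0,0,0,0,0.8,0,0,0,0,0,0,0.83,0,0,0,0,0,0,0.86,0,0,0,0,0,0,0.9,0,0,0,0,0,0,1,0,0,0,0,0,0,1,0,0,0,0,0,0,1,0,0,0,0,0,0,1]
}}

```text
clock: 21.82
eef_pos: [502.2, 211.8, 97.0]
eef_rot: [-3.141, 0.0, 1.309]
wrist_force: [-5.9, 1.2, 4.5]
finger_gap: 14.1
finger_force: 12.0
```

>>> {"api": "jog_arm", "payload": {
  "rows": [-0.1,0.03,0,0,0,0,1,0,0,0,0,0,0,1,0,0,0,0,0,0,1],
  "newtons": 45
}}

```text
clock: 22.07
eef_pos: [501.8, 212.0, 97.0]
eef_rot: [3.141, -0.0, 1.309]
wrist_force: [1.9, -0.9, 1.0]
finger_gap: 13.4
finger_force: 45.0
```

Centred now, so I'll lift slowly.

>>> {"api": "jog_arm", "payload": {
  "rows": [0,0,0.1,0,0,0,1,0,0,0.2,0,0,0,1,0,0,0.3,0,0,0,1,0,0,0.4,0,0,0,1,0,0,0.4,0,0,0,1,0,0,0,0,0,0,1,0,0,0,0,0,0,1]
}}

```text
clock: 22.65
eef_pos: [501.6, 212.0, 111.2]
eef_rot: [3.141, -0.0, 1.309]
wrist_force: [-0.8, -0.2, -5.9]
finger_gap: 13.6
finger_force: 45.0
```

>>> {"api": "jog_arm", "payload": {
  "rows": [0,0,0.4,0,0,0,1,0,0,0.7,0,0,0,1,0,0,0.8,0,0,0,1,0,0,0.8,0,0,0,1,0,0,0.8,0,0,0,1,0,0,0.8,0,0,0,1,0,0,0.8,0,0,0,1,0,0,0.8,0,0,0,1,0,0,0.8,0,0,0,1,0,0,0.8,0,0,0,1,0,0,0.8,0,0,0,1,0,0,0.8,0,0,0,1,0,0,0.8,0,0,0,1,0,0,0.6,0,0,0,1,0,0,0.4,0,0,0,1,0,0,0.2,0,0,0,1,0,0,0,0,0,0,1,0,0,0,0,0,0,1,0,0,0,0,0,0,1,0,0,0,0,0,0,1]
}}

```text
clock: 24.32
eef_pos: [501.4, 212.0, 221.6]
eef_rot: [-3.141, 0.0, 1.309]
wrist_force: [-0.2, -0.1, -5.2]
finger_gap: 13.7
finger_force: 45.0
```

```bash
python3 - <<'E'
from h import *
p,d=manip.camera('scene')
t,_=manip.camera('wrist')
o=np.zeros((420,780,3),np.uint8)
o[:,:380]=cv2.resize(p[150:290,90:217],(380,419))[:1].repeat(420,0)*0
a=cv2.resize(p[120:280,80:240],(400,400));o[:400,:400]=a
b=cv2.resize(t[:330,150:550],(380,313));o[:313,400:]=b
cv2.imwrite('pics/w6.png',o); s=manip.read_state();print(s['eef_pos'],s['eef_rot'],s['wrist_force'],np.abs(s['qd']).max())
E
```

```text
[501.45944214 211.99097753 221.69255029] [-3.14120244e+00  2.68649495e-04  1.30899329e+00] [ 0.03585629  0.19156086 -5.91117157] 0.0021807590897283454
```

View pics/w6.png

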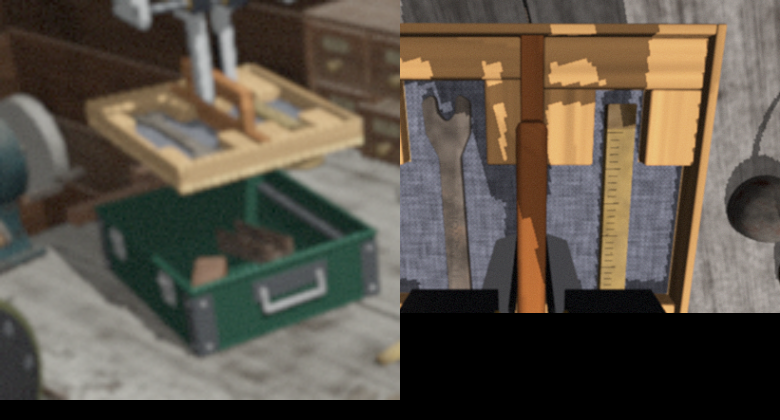

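The tray is clear of the box and looks level and steady. Its underside is about 97 mm above the rim, and both tools are in their bays.

```bash
python3 -c "
from cell import manip
print(manip.sign_off())"
```

```text
the job is handed in; nothing more can be done
None
```

I packed both tools in their bays and handed the job in with the tray held level and still, its underside about 97 mm above the box's rim; no verdict came back.

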